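Work the seized mandrel out of its socket

ROBOT

A 7-joint arm with a two-finger parallel gripper is mounted at the origin on the work surface. World frame = base frame: x ahead of the robot, y to its left, z up, the work surface at z = 0. Lengths are in mm, angles in rad, forces in N, time in s.
With the tool pointing down it reaches from about 400 to 900 mm from the base axis. Payload 5.5 kg.
Tool frame: the origin (TCP) lies at the very end of the fingers, on their centre line; the grasp point (between the pads) lies 19 mm behind it; z points along the fingers, y is the direction in which the jaws open and shut (so a half turn about z gives the same grasp; the last joint's range is limited). The gripper opens to 85 mm and grips with 20 to 120 N. Pads are 22 mm wide; open, the fingers measure 114 mm over their backs; the gripper's body (76 mm by 85 mm) begins 54 mm behind the grasp point. The pads swing forward as they close: fully open they stand 13 mm farther back than shut.
Start: joints at [-0.896, 0.501, -0.427, 1.55, 0.221, 1.138, -0.21], TCP at [260.131, 595.678, 195.11] pointing down, gripper open.
Joint ranges: [-2.88, 2.88], [-0.31, 2.03], [-1.54, 1.56], [0.2, 2.42], [-1.41, 4.55], [0.19, 2.02], [-2.57, 2.57]. Speed limits (rad/s): [2.57, 2.57, 3.14, 3.14, 3.14, 3.14, 3.14].

INTERFACE

Orientations are given as a 3x3 rotation matrix whose columns are the frame's x, y, z axes.
In Python, from bench import arm, read_camera, camera_model, job gives the robot as it stands.
- The arm moves only by the tool move_arm, never from a script. Its arguments are lists of equal length, an entry for each row: "translation": the shift along the tool's x, y, z scaled (see below), a list of three; "roll": the turn about the tool's z scaled (see below); "grip": the opening, from -1 (shut) to 1 (fully open). In form: {"translation": [[x, y, z], ...], "roll": [roll, ...], "grip": [grip, ...]}. A call has exactly 10 rows; each row shifts and turns the commanded pose from where the row before left it, along the tool's axes as they then stand; what a row does not reach is not made up. The controller multiplies each number of a shift by 50 mm and each number of a turn by 0.12 rad. A row lasts 1/10 s, in which the tool goes at most 50 mm and 8.59 degrees, less where a joint would pass 70% of its speed; a pose out of reach is approached as far as the arm can. A call with a number of a shift or a turn outside -1 to 1 is refused whole. A call with a gripper value outside its range is refused whole. The fingers move at their own pace and stop on an object; "squeeze" is the grip in N (left out, the last holds). Time passes only in rows, so rows that do not move let the fingers close, or fill a call up. It gives the time, the measured TCP pose, the force and the opening at its end, in the units of the state.
- arm.observe(): the state, without advancing time (a new reading comes with each control period).
- read_camera(name): name is "scene" or "top"; returns (picture, depth): 384x512x3 uint8, blue, green, red; 384x512 float32, mm along the optical axis (not along the pixel's ray), 0 where there is no reading.
- camera_model(name): a dict with "fx", "fy", "cx", "cy" (pixels), "R" (3x3) and "t" (3): a world point X has camera coordinates R X + t. Camera axes: x right, y down, z forward; pixel columns grow to the right and rows downward; lengths in mm; the calibration is good to about 2 mm. A picture is of the moment at which its call begins. camera_model takes no time and is no camera call.
- job.job_done(): hands the job in, once; it reports no verdict.
The state is a dict: "clock": time; "qpos": joint angles; "joint_vel": joint speeds; "joint_torque": joint torques, N m; "position": TCP position; "tool_rot": TCP orientation; "contact_force": force on the tool from outside, world axes, zero at the start; "torque": the same for the moment, N m; "gripper_width": finger opening in mm.
Only numpy, scipy, OpenCV 4.12 (cv2) and the standard library are available. Lean on these libraries where they do the work, as an engineer would, in place of code of your own. Each camera call takes 0.05 s, during which the arm holds its last target.

TASK

The steel mandrel with the red T-bar is seized in its slotted socket: free it by twisting it back and forth while pulling it upwards. Then stand it upright on the wooden board and let go without dropping it, leaving the amber jar standing where it is.

Things in the scene. Friction and masses are not known exactly. Their poses are not given: they have to be found in the camera images.
- mandrel: Loose bright steel mandrel, 107 mm tall, 0.4 to 0.65 kg: a shaft 34 mm in diameter with a red T-bar on top and a brass cross pin low down. Origin: centre of its flat round foot; z is its axis, up; x runs along the T-bar and the pin. It starts in the socket, foot on the base plate, x axis within 0.2 rad of the socket's x axis. It has 2 mm of play all round in the bore.
- bar (a point): Middle of the mandrel's red flat-sided T-bar, on the axis, 96 mm above the foot. The bar is 70 mm long along the mandrel's x, 14 mm thick along y and 22 mm high (85 to 107 mm above the foot): grip it across its thickness.
- pin (a point): Middle of the brass cross pin, inside the shaft, 10 mm above the foot. The pin is 6 mm in diameter, lies along the mandrel's x and its ends stand 33 mm from the axis on both sides, in the socket's slots.
- socket: Fixed steel socket. Origin: centre of its underside on the bench; z up. A base plate 130 x 130 x 12 mm carries an upright sleeve, outer radius 36 mm, bore 38 mm, top 72 mm above the bench. Two wide slots, open at the top, in its +x and -x sides hold the pin's ends and let the mandrel turn about 0.6 rad either way from the socket's x axis. At 62 mm of rise the mandrel's foot is clear.
- slot (a point): Middle of the socket's +x slot, 28 mm from the axis, 42 mm above the bench. In both slots three rusty burr teeth, 6 mm high, undersides 28, 45 and 62 mm above the bench, reach past the middle from alternate sides and catch the pin, so a straight pull is blocked. Turned over 0.3 rad (0.45 is best) from the socket's x axis the pin passes: the first tooth counter-clockwise from above, then clockwise, then ccw.
- mouth (a point): Centre of the sleeve's open top, 72 mm above the bench. Rise of the mandrel above its start: up to 3 mm below the first tooth, 15 to 20 mm with the pin in the first gap (free to turn there), 32 to 37 mm in the second gap, over 49 mm when past the last tooth.
- board: Fixed flat wooden board, 240 mm along x, 180 mm along y, 15 mm thick. Origin: centre of its underside on the bench; z up. The half towards its -x end is empty.
- jar: Small closed amber glass jar with a black cap, 40 mm in diameter, 50 mm tall, standing on the board's +x, +y corner, at about (85, 50) mm in the board's frame. Origin: centre of its underside. A loose brass bush, 32 mm in diameter, 20 mm tall, stands on the +x, -y corner.

How it is judged:
By the outcome, as a careful person would: the job done as asked, in the order asked, and still so for the second after the job is handed in, with the robot touching nothing.
It also fails if it takes over 54 s, if anything falls off the work surface, if the arm or the gripper's body presses on something with over 40 N, if the wrist force passes 120 N, or if a joint passes its speed limit or range.

## Working session

There is one attempt and no reset: what is moved stays moved. The work goes in short steps, Python scripts to look and compute and a tool call to move; the robot and the scene stay as the last step left them, time stands still between calls to the robot, and variables do not carry over. Pictures are saved under pics/ and viewed, and the job is handed in when it is done.

Besides the shell and the picture viewer there is one more tool, called after ">>>" by a JSON object that holds its "name" and its "arguments". move_arm: Moves the arm, as the interface text tells. Shifts and turns lie within -1 to 1; 1 stands for 50 mm of shift or 0.12 rad of turn. Its arguments: {"type":"object","properties":{"translation":{"type":"array","items":{"type":"array","items":{"type":"number"}}},"roll":{"type":"array","items":{"type":"number"}},"grip":{"type":"array","items":{"type":"number"}},"squeeze":{"type":"number"}},"required":["translation","roll","grip"]}

```bash
mkdir -p pics; ls
python3 - <<'E'
from bench import arm, read_camera, camera_model, job
import cv2, numpy as np
for n in("scene","top"):
    p,d=read_camera(n); cv2.imwrite(f"pics/{n}0.png",p); np.save(f"{n}_d.npy",d); m=camera_model(n)
    print(n,{k:np.round(v,3).tolist() for k,v in m.items()})
s=arm.observe(); print({k:np.round(v,3).tolist() for k,v in s.items()})
E
```

```text
pics
scene {'fx': 420.588, 'fy': 420.588, 'cx': 254.708, 'cy': 193.265, 'R': [[0.059, 0.998, 0.006], [0.869, -0.049, -0.492], [-0.49, 0.034, -0.871]], 't': [-53.774, -470.42, 1113.109]}
top {'fx': 462.539, 'fy': 462.539, 'cx': 254.821, 'cy': 195.495, 'R': [[0.114, -0.993, 0.001], [-0.969, -0.112, -0.222], [0.221, 0.025, -0.975]], 't': [-28.748, 598.669, 999.601]}
{'clock': 0.1, 'qpos': [-0.896, 0.502, -0.427, 1.551, 0.221, 1.138, -0.21], 'joint_vel': [0.001, -0.0, -0.0, -0.003, 0.001, -0.003, 0.002], 'joint_torque': [-0.012, -57.081, -5.838, -28.175, 0.011, 0.005, -0.0], 'position': [259.944, 594.998, 194.177], 'tool_rot': [[-0.916, 0.4, -0.001], [0.4, 0.916, -0.002], [0.0, -0.002, -1.0]], 'contact_force': [0.909, -0.104, 0.048], 'torque': [-0.002, -0.013, -0.023], 'gripper_width': 85.772}
```

View pics/scene0.png

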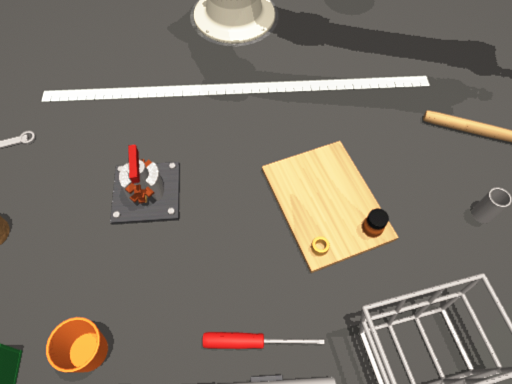

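View pics/top0.png

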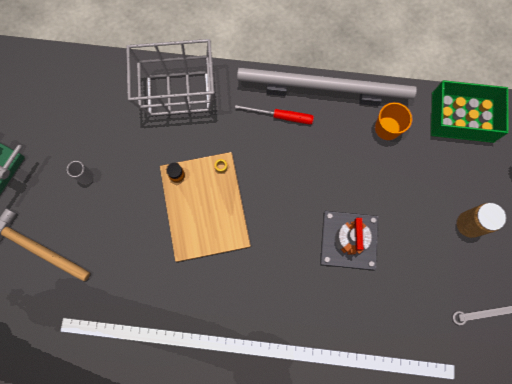

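The scene view shows the red bar at about (134,163), the socket plate at (146,191), the board centred at (328,203), the jar at (376,222) and the bush at (321,245). In the top view the bar is at (360,235), the board at (205,207), the jar at (175,172) and the bush at (221,165). Next I measure these.

```bash
cat > h.py <<'E'
import cv2, numpy as np
from bench import arm, read_camera, camera_model, job
def ray(n,uv,z):
    m=camera_model(n);R=np.array(m['R']);t=np.array(m['t'])
    uv=np.atleast_2d(uv).astype(float)
    d=np.c_[(uv[:,0]-m['cx'])/m['fx'],(uv[:,1]-m['cy'])/m['fy'],np.ones(len(uv))]@R
    c=-R.T@t
    return c+d*((z-c[2])/d[:,2])[:,None]
def cloud(n,d):
    m=camera_model(n);R=np.array(m['R']);t=np.array(m['t'])
    v,u=np.mgrid[:d.shape[0],:d.shape[1]]
    P=np.stack([(u-m['cx'])/m['fx']*d,(v-m['cy'])/m['fy']*d,d],-1)
    return (P-t)@R
def proj(n,X):
    m=camera_model(n);c=np.atleast_2d(X)@np.array(m['R']).T+np.array(m['t'])
    return np.c_[m['fx']*c[:,0]/c[:,2]+m['cx'],m['fy']*c[:,1]/c[:,2]+m['cy']]
def red(p):
    h=cv2.cvtColor(p,cv2.COLOR_BGR2HSV)
    return ((h[...,0]<6)|(h[...,0]>174))&(h[...,1]>200)&(h[...,2]>110)
def rect(P):
    (c,s,a)=cv2.minAreaRect(P[:,:2].astype(np.float32)); b=cv2.boxPoints((c,s,a))
    e=[b[1]-b[0],b[2]-b[1]]; e=max(e,key=np.linalg.norm)
    return np.round(c,1),np.round(sorted(s),1),round(float(np.arctan2(e[1],e[0])%np.pi),3)
E
python3 - <<'E'
from h import *
for n in("scene","top"):
    p=cv2.imread(f"pics/{n}0.png");d=np.load(f"{n}_d.npy");C=cloud(n,d);Z=C[...,2]
    h=cv2.cvtColor(p,cv2.COLOR_BGR2HSV)
    x0,x1,y0,y1=(90,200,130,230) if n=="scene" else (310,390,200,280)
    w=np.zeros(p.shape[:2],bool);w[y0:y1,x0:x1]=1
    r=red(p)&w&(d>0); zz=Z[r]; print(n,r.sum(),'z hist',np.histogram(zz,bins=8))
    t=r&(Z>112); print('bar top cloud',rect(C[t]),C[t].mean(0).round(1))
    vv,uu=np.nonzero(t); print(' ray119',rect(ray(n,np.c_[uu,vv],119)))
    # plate
    pl=w&(d>0)&(Z>6)&(Z<17); print('plate',rect(C[pl]),np.median(Z[pl]))
    top=w&(d>0)&(Z>67)&(Z<77); print('sleeve top',rect(C[top]), top.sum())
    # board
    b=(h[...,0]>8)&(h[...,0]<25)&(h[...,1]>70)&(h[...,2]>110)&(Z>8)&(Z<22)&(d>0)
    nn,l,st,_=cv2.connectedComponentsWithStats(b.astype(np.uint8)); k=1+st[1:,4].argmax(); b=l==k
    vv,uu=np.nonzero(b)
    print('board',rect(C[b]),np.median(Z[b]),rect(ray(n,np.c_[uu,vv],15)))
    # things on board
    bc=C[b].mean(0); near=(np.hypot(C[...,0]-bc[0],C[...,1]-bc[1])<150)&(d>0)
    j=near&(Z>58)&(Z<75); print('jar',C[j].mean(0).round(1),rect(C[j]));
    j=near&(Z>30)&(Z<40); print('z35',C[j].mean(0).round(1),j.sum())
    print('floor med',np.median(Z[(Z>-20)&(Z<6)&(d>0)]))
    cv2.imwrite(f"pics/{n}_crop.png",cv2.resize(p[y0-10:y1+10,x0-10:x1+10],None,fx=5,fy=5,interpolation=cv2.INTER_CUBIC)[:600,:800])
E
```

```text
scene 268 z hist (array([  4,   4,   6,   6,  13,  30, 150,  55]), array([104.79114771, 107.07588201, 109.36061631, 111.64535061,
       113.93008491, 116.21481921, 118.4995535 , 120.7842878 ,
       123.0690221 ]))
bar top cloud (array([ 532.3, -193.9]), array([12.7, 68.8]), 0.12) [ 534.4 -193.1  119.4]
 ray119 (array([ 533.3, -193.4]), array([13.2, 73.1]), 0.123)
plate (array([ 531.2, -195.4]), array([131. , 131.9]), 0.018) 12.958204971537064
sleeve top (array([ 532.1, -194.8]), array([68.5, 72.5]), 1.958) 582
board (array([573.9, 160.6]), array([181.6, 241.6]), 0.319) 15.920305080023304 (array([575.4, 160.2]), array([181. , 242.2]), 0.316)
jar [641.8 235.   65.4] (array([640.7, 235.8]), array([35.4, 36.1]), 2.094)
z35 [665.1 168.3  35.4] 256
floor med 1.0706407037452943
top 185 z hist (array([  1,   0,   0,   0,   0,   0,  59, 125]), array([ 69.94736592,  76.78816196,  83.62895801,  90.46975406,
        97.31055011, 104.15134615, 110.9921422 , 117.83293825,
       124.67373429]))
bar top cloud (array([ 529.3, -194.1]), array([13.8, 67.6]), 0.075) [ 529.2 -193.6  118.8]
 ray119 (array([ 529. , -193.7]), array([12.9, 67.6]), 0.066)
plate (array([ 541.8, -188. ]), array([167.7, 173.4]), 2.959) 11.942393970838898
sleeve top (array([ 529.5, -193.7]), array([66.9, 72.8]), 2.018) 384
board (array([572.9, 162.1]), array([179.9, 240.9]), 0.314) 15.06923955486371 (array([572.2, 161.7]), array([179.5, 240.1]), 0.314)
jar [637.8 236.5  64.8] (array([638.8, 236.7]), array([33.9, 35.3]), 3.004)
z35 [657.3 165.4  34.8] 130
floor med 0.15638240199303546
```

View pics/top_crop.png

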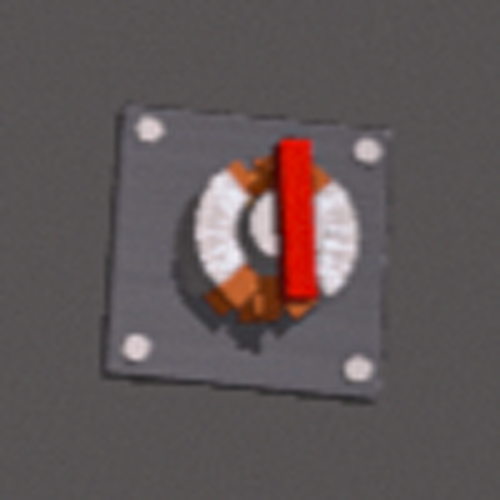

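View pics/scene_crop.png

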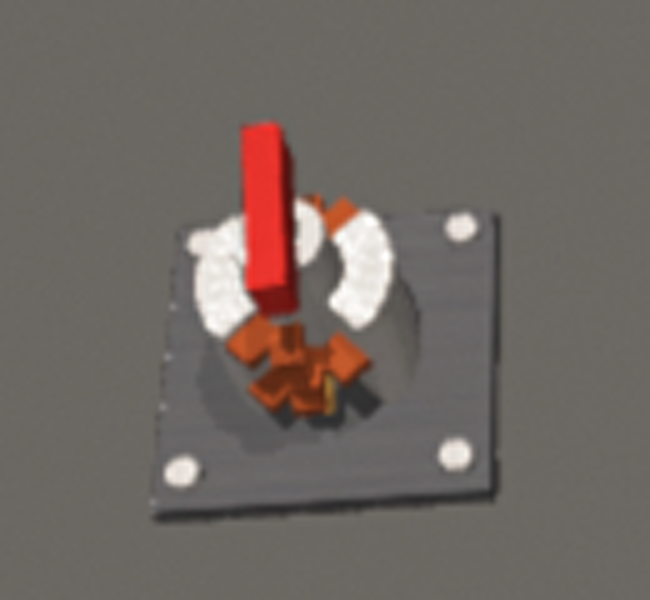

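Socket slots run roughly along world x. I need the shaft top's height (for finger clearance) and the plate angle from its four screws.

Run:
```python
from h import *
for n,s,o in(("top",[(149,128),(367,150),(357,368),(137,347)],(300,190)),("scene",[(461,227),(456,454),(181,471),(202,242)],(80,120))):
    P=ray(n,(np.array(s)+2.5)/5-.5+np.array(o),13)[:,:2]; print(n,P.mean(0).round(1),[round(float(np.arctan2(*(P[(i+1)%4]-P[i])[::-1])),3) for i in range(4)])
d=np.load("top_d.npy");C=cloud("top",d);
print(C[222:247,340:378,2].round(0).astype(int)[::2])
d=np.load("scene_d.npy");C=cloud("scene",d);
print(C[146:196:2,114:166:2,2].round(0).astype(int))
```

```text
top [ 530.  -196.7] [-1.558, -3.129, 1.591, 0.025]
scene [ 527.7 -195.7] [0.019, -1.557, -3.121, 1.585]
[[  12   11   12   14   13   15   12   51   13   11   45   50   50   67
   105  113  120  118  115  121  119  118   64   13   11   10   10   11
    14   15   10   14   19   18   12   11   13   12]
 [   8   12   10   12   71   47   49   48   54   49   49   53   54   65
   102  113  115  119  116  117  121  118   65   71   68   15   15   12
    11   12   13   15   11   12   12    9   12   14]
 [  12   13   74   72   74   72   73   51   52   53   51   54   52   66
   102  115  117  118  118  116  119  119   65   68   67   67   69   12
    12   12   12    9   11   10   11   13   12    5]
 [  60   74   77   71   72   73   73   73   72   52   50   52   52   97
   101 1108  115  120  121  117  121  117  115   70   72   73   73   71
    74   14   12   13   14   14   14   13   11   -1]
 [  73   66   71   70   70   73   74   70   74   22   62   98   99   97
   105  112  118  117  120  119  117  118  117   97   72   71   71   74
    70   72   12    8   12   15    9   14   11    0]
 [  72   70
[... 3591 characters left out ...]
67  69  74
   72  73  72  67  60  49  17  14]
 [ 12  11  12  13  71  75  73  71  69  69  62  65  67  63  63  58  53  69
   71  74  71  63  52  46  29  13]
 [ 14  13  14  13  73  73  70  71  66  71  69  70  72  67  57  55  49  56
   67  68  64  61  53  42  30  13]
 [ 10  12  14  14  57  68  73  71  71  67  68  67  69  67  50  48  49  52
   54  62  61  55  44  40  29  14]
 [ 15  13  13  16  11  59  70  70  70  69  69  70  68  71  52  52  53  53
   52  55  53  47  41  33  24  13]
 [ 13  11  13  13  12  13  54  66  67  65  69  71  70  67  51  53  52  52
   49  54  48  44  38  30  17  13]
 [ 12  12  12  13  13  12  42  46  43  38  34  64  51  52  53  50  53  51
   54  48  41  39  31  26  16  11]]
```

The shaft top is at z≈97, so the fingertips must stay above it. I'll grip with the TCP at about 100. First I'm travelling over there.

>>> {"name": "move_arm", "arguments": {"translation": [[-0.7,-0.54,0],[-0.7,-0.54,0],[-0.7,-0.54,0],[-0.7,-0.54,0],[-0.7,-0.54,0],[-0.7,-0.54,0],[-0.7,-0.54,0],[-0.7,-0.54,0],[-0.7,-0.54,0],[-0.7,-0.54,0]], "roll": [0,0,0,0,0,0,0,0,0,0], "grip": [1,1,1,1,1,1,1,1,1,1], "squeeze": 110}}

```text
clock: 1.1
position: [473.2, 206.3, 194.9]
tool_rot: [[-0.916, 0.4, -0.0], [0.4, 0.916, -0.0], [0.0, -0.0, -1.0]]
contact_force: [0.6, -0.4, 0.1]
gripper_width: 85.7
```

>>> {"name": "move_arm", "arguments": {"translation": [[-0.425,-0.69,0],[-0.425,-0.69,0],[-0.425,-0.69,0],[-0.425,-0.69,0],[-0.425,-0.69,0],[-0.425,-0.69,0],[-0.425,-0.69,0],[-0.425,-0.69,0],[-0.425,-0.69,0],[-0.425,-0.69,0]], "roll": [0,0,0,0,0,0,0,0,0,0], "grip": [1,1,1,1,1,1,1,1,1,1]}}

```text
clock: 2.1
position: [529.2, -194.5, 194.8]
tool_rot: [[-0.916, 0.4, -0.001], [0.4, 0.916, 0.0], [0.001, -0.0, -1.0]]
contact_force: [0.6, 0.4, 0.0]
gripper_width: 85.5
```

>>> {"name": "move_arm", "arguments": {"translation": [[0,0,0],[0,0,0],[0,0,0],[0,0,0],[0,0,0],[0,0,0],[0,0,0],[0,0,0],[0,0,0],[0,0,0]], "roll": [1,1,1,1,1,1,1,1,1,1], "grip": [1,1,1,1,1,1,1,1,1,1]}}

```text
clock: 3.1
position: [529.1, -192.8, 194.6]
tool_rot: [[0.046, 0.999, -0.001], [0.999, -0.046, 0.0], [0.0, -0.001, -1.0]]
contact_force: [0.3, -0.0, 0.5]
gripper_width: 85.5
```

>>> {"name": "move_arm", "arguments": {"translation": [[0,0,0],[0,0,0],[0,0,0],[0,0,0],[0,0,0],[0,0,0],[0,0,0],[0,0,0],[0,0,0],[0,0,0]], "roll": [1,1,1,1,1,1,1,1,1,1], "grip": [1,1,1,1,1,1,1,1,1,1]}}

```text
clock: 4.1
position: [529.1, -192.8, 194.6]
tool_rot: [[0.948, 0.319, -0.001], [0.319, -0.948, 0.0], [-0.001, -0.001, -1.0]]
contact_force: [0.2, -0.0, -0.8]
gripper_width: 85.1
```

Run:
```python
from h import *
s=arm.observe(); R=np.array(s['tool_rot']); p=np.array(s['position'])
print(np.round(s['qpos'],3),p.round(1),'x yaw',np.arctan2(R[1,0],R[0,0]), s['clock'])
print('tool-frame delta to (530.5,-194.5,100):',(R.T@(np.array([530.5,-194.5,100])-p)/50).round(3))
```

```text
[-0.008  0.328  0.382  1.796 -0.139  1.045 -0.82 ] [ 529.1 -192.8  194.6] x yaw 0.3249711664739485 4.1
tool-frame delta to (530.5,-194.5,100): [0.018 0.042 1.892]
```

>>> {"name": "move_arm", "arguments": {"translation": [[0,0,0],[0,0,0],[0.025,0.036,0],[0,0,0.3],[0,0,0.4],[0,0,0.4],[0,0,0.4],[0,0,0.37],[0,0,0],[0,0,0]], "roll": [1,0.96,0,0,0,0,0,0,0,0], "grip": [1,1,1,0.5,0,0,0,0,0,0]}}

```text
clock: 5.1
position: [530.7, -194.8, 101.5]
tool_rot: [[0.995, 0.096, -0.001], [0.096, -0.995, 0.0], [-0.001, -0.0, -1.0]]
contact_force: [-0.3, -0.4, 0.1]
gripper_width: 42.6
```

Run:
```python
from h import *
s=arm.observe(); R=np.array(s['tool_rot']); p=np.array(s['position'])
print(np.round(s['qpos'],3),p.round(1),'x yaw',np.arctan2(R[1,0],R[0,0]), s['clock'],s['gripper_width'],s['contact_force'])
for n in("scene","top"):
    im,d=read_camera(n); c=proj(n,[530,-194,119])[0].astype(int); y0,x0=max(0,c[1]-60),max(0,c[0]-60)
    cv2.imwrite(f"pics/{n}1.png",cv2.resize(im[y0:y0+120,x0:x0+120],None,fx=4,fy=4,interpolation=cv2.INTER_CUBIC))
a=cv2.imread("pics/scene1.png");b=cv2.imread("pics/top1.png");cv2.imwrite("pics/both1.png",cv2.resize(np.hstack([a,b]),(800,400)))
```

```text
[-0.005  0.452  0.391  1.87  -0.221  0.863 -0.979] [ 530.7 -194.8  101.5] x yaw 0.09622923687661605 5.1 42.55725604726655 [-0.34359963 -0.4225147   0.11936123]
```

View pics/both1.png

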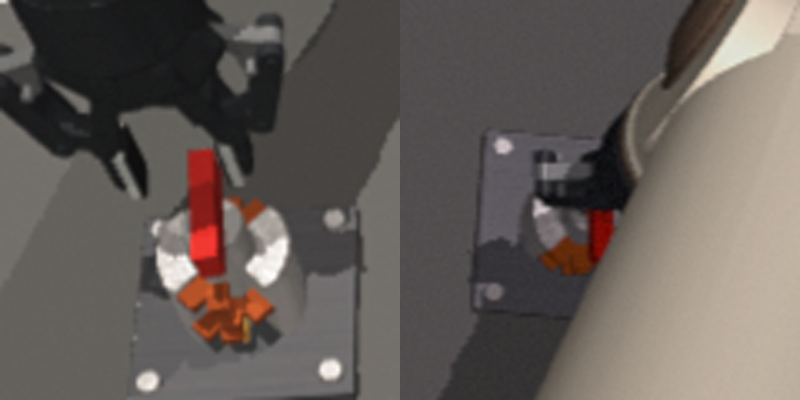

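The scene crop shows the fingers either side of the bar, tips at about (140,190) and (235,175) with the bar at (205,160-270). I'm closing the jaws now.

>>> {"name": "move_arm", "arguments": {"translation": [[0,0,0.02],[0,0,0],[0,0,0],[0,0,0],[0,0,0],[0,0,0],[0,0,0],[0,0,0],[0,0,0],[0,0,0]], "roll": [0,0,0,0,0,0,0,0,0,0], "grip": [-0.3,-0.4,-0.5,-0.6,-0.7,-0.8,-1,-1,-1,-1], "squeeze": 60}}

```text
clock: 6.2
position: [530.9, -194.7, 100.6]
tool_rot: [[0.996, 0.094, -0.0], [0.094, -0.996, 0.0], [-0.0, -0.0, -1.0]]
contact_force: [-0.3, 0.6, -1.0]
gripper_width: -0.1
```

Run:
```python
from h import *
s=arm.observe(); R=np.array(s['tool_rot']); p=np.array(s['position'])
print(p.round(1),'x yaw',np.arctan2(R[1,0],R[0,0]), s['gripper_width'],s['contact_force'],s['torque'])
for n in("scene",):
    im,d=read_camera(n); c=proj(n,[530,-194,119])[0].astype(int); y0,x0=max(0,c[1]-60),max(0,c[0]-60)
    cv2.imwrite(f"pics/{n}2.png",cv2.resize(im[y0:y0+120,x0:x0+120],None,fx=5,fy=5,interpolation=cv2.INTER_CUBIC))
```

```text
[ 530.9 -194.7  100.6] x yaw 0.09459577769986116 -0.05320444130361308 [-0.29226993  0.56944404 -0.95530122] [ 0.01743091  0.04380491 -0.00206163]
```

View pics/scene2.png

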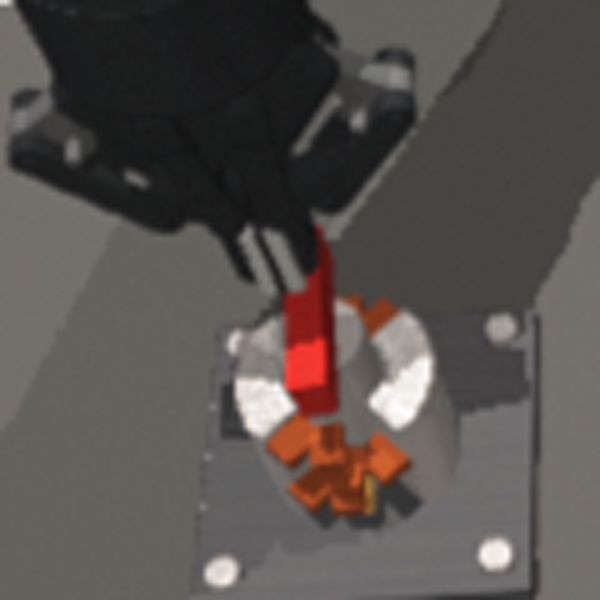

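The jaws shut to about 0 mm, so they missed the bar: the tips at (265,275) in the crop look above it and to one side. I'll measure the fingertip position in depth.

Run:
```python
from h import *
im,d=read_camera("scene"); C=cloud("scene",d)
im2,d2=read_camera("top"); C2=cloud("top",d2)
c=proj("scene",[530,-194,119])[0].astype(int); y0,x0=c[1]-60,c[0]-60; print(x0,y0)
sub=C[y0:y0+120,x0:x0+120]
# crop px/5
for v in range(40,70,2):
    print(v,[tuple(sub[v,u].round(0).astype(int)) for u in range(48,70,3)])
print('proj tip if at TCP', (proj("scene",[530.9,-194.7,100.6])-[x0,y0])*5)
cv2.imwrite("pics/top3.png",im2)
r=red(im)&(d>0)&(np.hypot(C[...,0]-530,C[...,1]+194)<60); print(rect(C[r&(C[...,2]>113)]),C[r].max(0))
```

```text
72 100
40 [(np.int64(536), np.int64(-198), np.int64(186)), (np.int64(542), np.int64(-190), np.int64(193)), (np.int64(541), np.int64(-186), np.int64(193)), (np.int64(541), np.int64(-181), np.int64(192)), (np.int64(536), np.int64(-179), np.int64(184)), (np.int64(541), np.int64(-172), np.int64(191)), (np.int64(541), np.int64(-167), np.int64(191)), (np.int64(540), np.int64(-163), np.int64(189))]
42 [(np.int64(539), np.int64(-198), np.int64(184)), (np.int64(543), np.int64(-191), np.int64(189)), (np.int64(542), np.int64(-187), np.int64(188)), (np.int64(543), np.int64(-182), np.int64(189)), (np.int64(537), np.int64(-179), np.int64(181)), (np.int64(541), np.int64(-173), np.int64(185)), (np.int64(541), np.int64(-168), np.int64(186)), (np.int64(402), np.int64(-216), np.int64(0))]
44 [(np.int64(542), np.int64(-197), np.int64(184)), (np.int64(541), np.int64(-193), np.int64(182)), (np.int64(543), np.int64(-188), np.int64(184)), (np.int64(541), np.int64(-184), np.int64(181)), (np.int64(535), np.int64(-182), np.int64(172)), (np.int64(407), np.int64(-228), np.int64(1)), (np.int64(408), np.int64(-221
[... 4109 characters left out ...]
64(-194), np.int64(119)), (np.int64(544), np.int64(-189), np.int64(120)), (np.int64(533), np.int64(-188), np.int64(104)), (np.int64(531), np.int64(-184), np.int64(100))]
68 [(np.int64(479), np.int64(-248), np.int64(20)), (np.int64(514), np.int64(-225), np.int64(72)), (np.int64(532), np.int64(-211), np.int64(98)), (np.int64(546), np.int64(-199), np.int64(118)), (np.int64(547), np.int64(-194), np.int64(119)), (np.int64(547), np.int64(-189), np.int64(119)), (np.int64(539), np.int64(-187), np.int64(107)), (np.int64(534), np.int64(-184), np.int64(99))]
proj tip if at TCP [[314.02671795 331.00486356]]
(array([ 544.3, -192.3]), array([11.7, 46.5]), 0.123) [ 567.41938403 -184.64934153  122.29248863]
```

The fingertips measure z≈138.5 in depth, but the reported TCP z is 100.6. So the true tips stand about 38 mm higher than reported, and xy agrees. I'll reopen, lower by about 38 mm in two steps, and check before closing.

>>> {"name": "move_arm", "arguments": {"translation": [[0,0,0],[0,0,0],[0,0,0],[0,0,0],[0,0,0.1],[0,0,0.15],[0,0,0.15],[0,0,0.15],[0,0,0.1],[0,0,0]], "roll": [0,0,0,0,0,0,0,0,0,0], "grip": [0,0,0,0,0,0,0,0,0,0]}}

```text
clock: 7.35
position: [530.0, -194.5, 66.9]
tool_rot: [[0.996, 0.094, -0.002], [0.094, -0.996, 0.0], [-0.002, -0.001, -1.0]]
contact_force: [0.6, -0.3, 0.1]
gripper_width: 42.7
```

```bash
cat > look.py <<'E'
from h import *
import sys
tag=sys.argv[1]
s=arm.observe(); R=np.array(s['tool_rot']); p=np.array(s['position'])
print(p.round(1),'yaw',round(float(np.arctan2(R[1,0],R[0,0])),3),'w',round(s['gripper_width'],1),'F',np.round(s['contact_force'],1),'T',np.round(s['torque'],2),'q7',round(s['qpos'][6],2),'t',s['clock'])
im,d=read_camera("scene"); C=cloud("scene",d); c=proj("scene",[p[0],p[1],119])[0].astype(int); y0,x0=max(0,c[1]-60),max(0,c[0]-60)
cv2.imwrite(f"pics/s{tag}.png",cv2.resize(im[y0:y0+120,x0:x0+120],None,fx=5,fy=5,interpolation=cv2.INTER_CUBIC)); print('crop0',x0,y0)
r=red(im)&(d>0)&(np.hypot(C[...,0]-p[0],C[...,1]-p[1])<60); zt=np.percentile(C[r][:,2],[50,95]); print('red',r.sum(),zt.round(1), rect(C[r&(C[...,2]>zt[1]-5)]))
np.save("last_d.npy",d); cv2.imwrite("last.png",im)
E
python3 look.py 4
```

```text
[ 530.  -194.5   66.9] yaw 0.095 w 42.7 F [ 0.6 -0.3  0.1] T [0.01 0.02 0.04] q7 -0.96 t 7.35
crop0 72 100
red 233 [119.8 121.8] (array([ 531.7, -189.6]), array([20.8, 68.5]), 0.134)
```

View pics/s4.png

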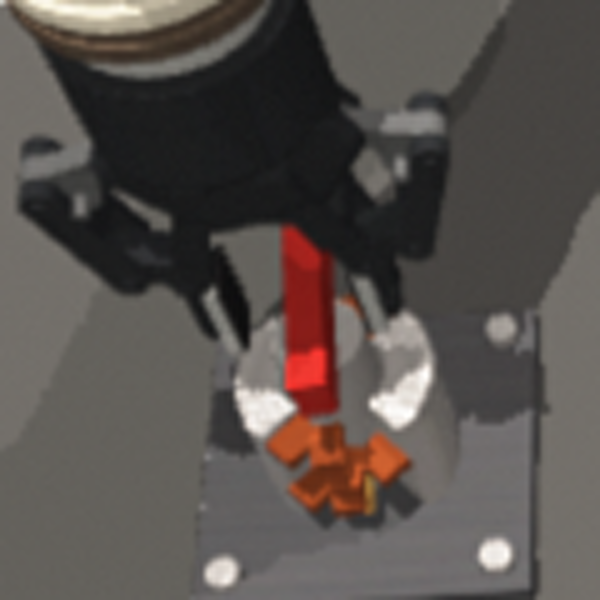

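The fingers now straddle the bar, tips at about (235,350) and (380,335), bar at (310,300). I'll go down 3 mm more and close.

>>> {"name": "move_arm", "arguments": {"translation": [[0,0,0.06],[0,0,0],[0,0,0],[0,0,0],[0,0,0],[0,0,0],[0,0,0],[0,0,0],[0,0,0],[0,0,0]], "roll": [0,0,0,0,0,0,0,0,0,0], "grip": [-0.3,-0.45,-0.6,-0.7,-0.8,-1,-1,-1,-1,-1], "squeeze": 60}}

```text
clock: 8.4
position: [531.2, -194.5, 65.4]
tool_rot: [[0.996, 0.095, 0.001], [0.095, -0.996, 0.0], [0.001, -0.0, -1.0]]
contact_force: [-0.1, 2.1, 5.6]
gripper_width: 12.4
```

```bash
python3 look.py 5
```

```text
[ 531.2 -194.5   65.4] yaw 0.095 w 12.4 F [-0.1  2.1  5.6] T [ 0.56  0.12 -0.01] q7 -0.96 t 8.4
crop0 72 100
red 167 [119.7 121.7] (array([ 538.9, -195.1]), array([11.5, 57.5]), 0.201)
```

View pics/s5.png

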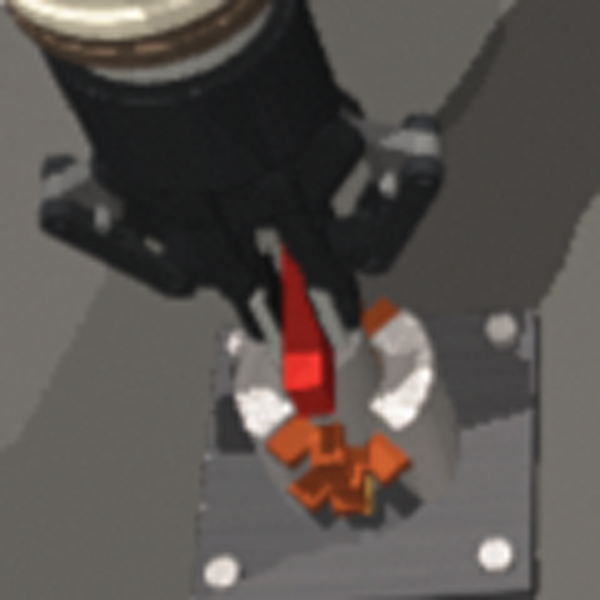

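Gripped: width is 12.4 mm and the red bar sits between the pads at (300,310). Now I squeeze harder, lift 1 mm, and turn counter-clockwise to yaw 0.47.

>>> {"name": "move_arm", "arguments": {"translation": [[0,0,0],[0,0,0],[0,0,-0.02],[0,0,0],[0,0,0],[0,0,0],[0,0,0],[0,0,0],[0,0,0],[0,0,0]], "roll": [0,0,0,-0.6,-0.6,-0.6,-0.6,-0.7,0,0], "grip": [-1,-1,-1,-1,-1,-1,-1,-1,-1,-1], "squeeze": 100}}

```text
clock: 9.45
position: [530.1, -195.5, 65.6]
tool_rot: [[0.894, 0.447, -0.001], [0.447, -0.894, -0.001], [-0.001, 0.0, -1.0]]
contact_force: [-0.8, -1.5, -2.5]
gripper_width: 11.8
```

```bash
python3 look.py 6
```

```text
[ 530.1 -195.5   65.6] yaw 0.464 w 11.8 F [-0.8 -1.5 -2.5] T [-0.44  0.13 -0.03] q7 -0.64 t 9.45
crop0 71 100
red 223 [119.8 121.7] (array([ 531.2, -195.3]), array([11.4, 69.1]), 0.459)
```

View pics/s6.png

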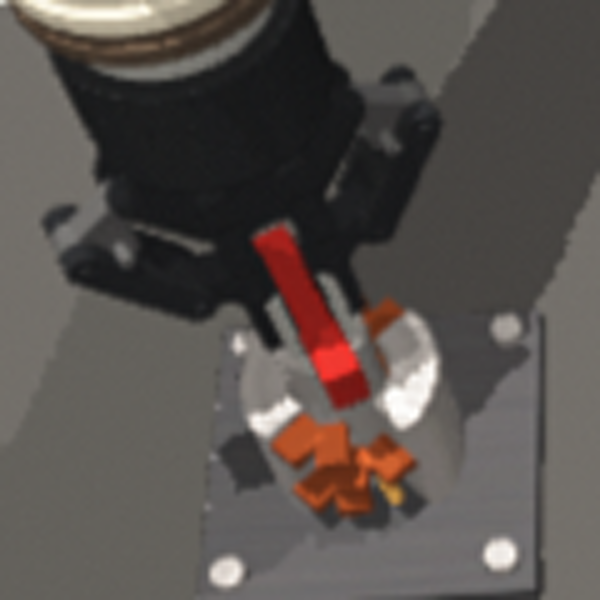

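The mandrel turned with the gripper, bar yaw 0.46 and low forces. Now I raise it about 17 mm past the first tooth.

>>> {"name": "move_arm", "arguments": {"translation": [[0,0,-0.04],[0,0,-0.05],[0,0,-0.05],[0,0,-0.05],[0,0,-0.05],[0,0,-0.05],[0,0,-0.05],[0,0,0],[0,0,0],[0,0,0]], "roll": [0,0,0,0,0,0,0,0,0,0], "grip": [-1,-1,-1,-1,-1,-1,-1,-1,-1,-1]}}

```text
clock: 10.5
position: [530.8, -194.7, 83.0]
tool_rot: [[0.893, 0.45, -0.0], [0.45, -0.893, 0.0], [-0.0, -0.0, -1.0]]
contact_force: [0.2, -0.2, -7.3]
gripper_width: 11.5
```

```bash
python3 look.py 7
```

```text
[ 530.8 -194.7   83. ] yaw 0.467 w 11.5 F [ 0.2 -0.2 -7.3] T [-0.    0.01 -0.02] q7 -0.65 t 10.5
crop0 72 100
red 236 [137.3 139.2] (array([ 531.9, -194.7]), array([11.7, 67.9]), 0.473)
```

Rise is 17.5 mm by both camera and arm, so the pin is in the first gap. Now the clockwise turn to -0.43.

>>> {"name": "move_arm", "arguments": {"translation": [[0,0,0],[0,0,0],[0,0,0],[0,0,0],[0,0,0],[0,0,0],[0,0,0],[0,0,0],[0,0,0],[0,0,0]], "roll": [0.8,0.8,0.8,0.8,0.9,0.9,0.9,0.8,0.8,0], "grip": [-1,-1,-1,-1,-1,-1,-1,-1,-1,-1]}}

```text
clock: 11.55
position: [530.9, -194.4, 82.9]
tool_rot: [[0.907, -0.42, -0.0], [-0.42, -0.907, -0.0], [-0.0, 0.0, -1.0]]
contact_force: [0.1, 0.4, -5.8]
gripper_width: 11.8
```

```bash
python3 look.py 8
```

```text
[ 530.9 -194.4   82.9] yaw -0.434 w 11.8 F [ 0.1  0.4 -5.8] T [-0.01 -0.03  0.01] q7 -1.43 t 11.55
crop0 72 100
red 117 [137.1 138.9] (array([ 549.6, -202.8]), array([12.3, 31.1]), 2.723)
```

Turned to -0.43 with low force. Next, raise 17 mm to the second gap, then turn counter-clockwise.

>>> {"name": "move_arm", "arguments": {"translation": [[0,0,-0.04],[0,0,-0.05],[0,0,-0.05],[0,0,-0.05],[0,0,-0.05],[0,0,-0.05],[0,0,-0.05],[0,0,0],[0,0,0],[0,0,0]], "roll": [0,0,0,0,0,0,0,0,0,0], "grip": [-1,-1,-1,-1,-1,-1,-1,-1,-1,-1]}}

```text
clock: 12.6
position: [530.8, -194.6, 100.0]
tool_rot: [[0.908, -0.42, -0.0], [-0.42, -0.908, 0.0], [-0.0, 0.0, -1.0]]
contact_force: [0.5, 0.0, -5.9]
gripper_width: 11.8
```

```bash
python3 look.py 9
```

```text
[ 530.8 -194.6  100. ] yaw -0.433 w 11.8 F [ 0.5  0.  -5.9] T [-0.01 -0.   -0.02] q7 -1.44 t 12.6
crop0 72 100
red 124 [153.5 155.8] (array([ 549.4, -203.1]), array([12.8, 31.5]), 2.733)
```

>>> {"name": "move_arm", "arguments": {"translation": [[0,0,0],[0,0,0],[0,0,0],[0,0,0],[0,0,0],[0,0,0],[0,0,0],[0,0,0],[0,0,0],[0,0,0]], "roll": [-0.8,-0.8,-0.8,-0.8,-0.9,-0.9,-0.9,-0.8,-0.8,0], "grip": [-1,-1,-1,-1,-1,-1,-1,-1,-1,-1]}}

```text
clock: 13.65
position: [530.7, -194.9, 99.9]
tool_rot: [[0.893, 0.45, -0.0], [0.45, -0.893, 0.0], [-0.0, -0.0, -1.0]]
contact_force: [0.3, 0.3, -6.7]
gripper_width: 11.5
```

```bash
python3 look.py 10
```

```text
[ 530.7 -194.9   99.9] yaw 0.467 w 11.5 F [ 0.3  0.3 -6.7] T [0.02 0.   0.02] q7 -0.65 t 13.65
crop0 72 100
red 243 [154.2 156. ] (array([ 531.6, -195.1]), array([11.7, 68.1]), 0.464)
```

Now up past the last tooth and clear of the sleeve (needs over 62 mm of rise).

>>> {"name": "move_arm", "arguments": {"translation": [[0,0,-0.05],[0,0,-0.06],[0,0,-0.06],[0,0,-0.06],[0,0,-0.06],[0,0,-0.06],[0,0,-0.06],[0,0,-0.06],[0,0,-0.1],[0,0,-0.1]], "roll": [0,0,0,0,0,0,0,0,0,0], "grip": [-1,-1,-1,-1,-1,-1,-1,-1,-1,-1]}}

```text
clock: 14.7
position: [530.8, -194.7, 134.0]
tool_rot: [[0.893, 0.45, -0.0], [0.45, -0.893, 0.0], [-0.0, -0.0, -1.0]]
contact_force: [-0.3, -0.4, -6.8]
gripper_width: 11.4
```

>>> {"name": "move_arm", "arguments": {"translation": [[0,0,-0.2],[0,0,-0.3],[0,0,-0.3],[0,0,-0.3],[0,0,-0.3],[0,0,-0.2],[0,0,0],[0,0,0],[0,0,0],[0,0,0]], "roll": [0,0,0,0,0,0,0,0,0,0], "grip": [-1,-1,-1,-1,-1,-1,-1,-1,-1,-1]}}

```text
clock: 15.7
position: [530.2, -194.5, 212.7]
tool_rot: [[0.893, 0.45, -0.002], [0.45, -0.893, 0.0], [-0.001, -0.001, -1.0]]
contact_force: [-0.1, 1.1, -6.4]
gripper_width: 11.4
```

```bash
python3 look.py 11
```

```text
[ 530.2 -194.5  212.7] yaw 0.467 w 11.4 F [-0.1  1.1 -6.4] T [-0.02 -0.04 -0.03] q7 -0.7 t 15.7
crop0 72 100
red 326 [266.8 268.4] (array([ 531.6, -194.5]), array([12. , 67.7]), 0.454)
```

View pics/s11.png

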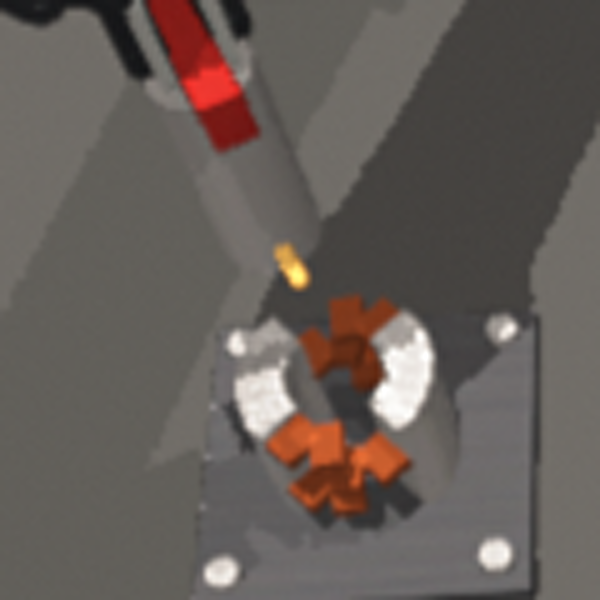

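The mandrel is free and hangs straight above the socket, pin at (290,265), foot at z≈159. Target is the board's empty half, about (516,142). I'm carrying it there at moderate speed.

>>> {"name": "move_arm", "arguments": {"translation": [[0.07,-0.154,0],[0.139,-0.307,0],[0.139,-0.307,0],[0.139,-0.307,0],[0.139,-0.307,0],[0.139,-0.307,0],[0.139,-0.307,0],[0.139,-0.307,0],[0.139,-0.307,0],[0.139,-0.307,0]], "roll": [0,0,0,0,0,0,0,0,0,0], "grip": [-1,-1,-1,-1,-1,-1,-1,-1,-1,-1]}}

```text
clock: 16.75
position: [523.9, -33.3, 213.4]
tool_rot: [[0.893, 0.45, -0.0], [0.45, -0.893, 0.0], [-0.0, -0.0, -1.0]]
contact_force: [0.2, 0.3, -6.1]
gripper_width: 11.0
```

>>> {"name": "move_arm", "arguments": {"translation": [[0.139,-0.307,0],[0.139,-0.307,0],[0.139,-0.307,0],[0.139,-0.307,0],[0.139,-0.307,0],[0.139,-0.307,0],[0.139,-0.307,0],[0.139,-0.307,0],[0.139,-0.307,0],[0.209,-0.461,0]], "roll": [0,0,0,0,0,0,0,0,0,0], "grip": [-1,-1,-1,-1,-1,-1,-1,-1,-1,-1]}}

```text
clock: 17.75
position: [516.6, 141.8, 213.4]
tool_rot: [[0.894, 0.448, -0.0], [0.448, -0.894, -0.001], [-0.001, 0.001, -1.0]]
contact_force: [0.5, 0.2, -6.9]
gripper_width: 11.7
```

>>> {"name": "move_arm", "arguments": {"translation": [[0,0,0],[0,0,0.2],[0,0,0.3],[0,0,0.4],[0,0,0.4],[0,0,0.4],[0,0,0.4],[0,0,0.3],[0,0,0.1],[0,0,0]], "roll": [0,0,0,0,0,0,0,0,0,0], "grip": [-1,-1,-1,-1,-1,-1,-1,-1,-1,-1]}}

```text
clock: 18.75
position: [516.1, 141.1, 87.5]
tool_rot: [[0.894, 0.449, -0.002], [0.449, -0.894, -0.001], [-0.002, 0.0, -1.0]]
contact_force: [-0.1, -0.1, -6.3]
gripper_width: 11.3
```

```bash
python3 look.py 12
python3 - <<'E'
from h import *
im=cv2.imread("last.png"); cv2.imwrite("pics/s12b.png",cv2.resize(im[80:290,200:420],None,fx=2.8,fy=2.8,interpolation=cv2.INTER_CUBIC))
E
```

```text
[516.1 141.1  87.5] yaw 0.466 w 11.3 F [-0.1 -0.1 -6.3] T [ 0.04 -0.01  0.03] q7 -1.36 t 18.75
crop0 260 85
red 119 [141.1 143.1] (array([534.8, 148.2]), array([12.9, 30.5]), 0.416)
```

View pics/s12b.png

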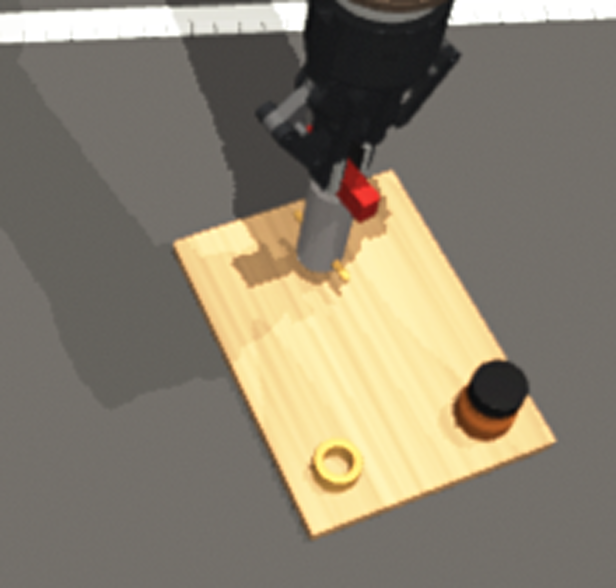

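The mandrel hangs above the board's empty half, shaft foot at (322,262), jar at (490,400) and bush at (338,462) untouched. Foot is about 19 mm above the board, so I'm lowering it gently.

>>> {"name": "move_arm", "arguments": {"translation": [[0,0,0.06],[0,0,0.06],[0,0,0.06],[0,0,0.06],[0,0,0.04],[0,0,0.04],[0,0,0.02],[0,0,0],[0,0,0],[0,0,0]], "roll": [0,0,0,0,0,0,0,0,0,0], "grip": [-1,-1,-1,-1,-1,-1,-1,-1,-1,-1]}}

```text
clock: 19.8
position: [517.1, 142.0, 71.7]
tool_rot: [[0.893, 0.45, 0.0], [0.45, -0.893, 0.0], [0.0, 0.0, -1.0]]
contact_force: [-0.2, 0.1, -5.3]
gripper_width: 11.7
```

>>> {"name": "move_arm", "arguments": {"translation": [[0,0,0.01],[0,0,0.01],[0,0,0.01],[0,0,0],[0,0,0],[0,0,0],[0,0,0],[0,0,0],[0,0,0],[0,0,0]], "roll": [0,0,0,0,0,0,0,0,0,0], "grip": [-1,-1,-1,-1,-1,-1,-1,-1,-1,-1]}}

```text
clock: 20.8
position: [516.9, 142.1, 70.1]
tool_rot: [[0.893, 0.45, -0.0], [0.45, -0.893, 0.0], [0.0, -0.0, -1.0]]
contact_force: [-0.9, -0.3, -6.8]
gripper_width: 11.6
```

>>> {"name": "move_arm", "arguments": {"translation": [[0,0,0.01],[0,0,0.01],[0,0,0],[0,0,0],[0,0,0],[0,0,0],[0,0,0],[0,0,0],[0,0,0],[0,0,0]], "roll": [0,0,0,0,0,0,0,0,0,0], "grip": [-1,-1,-1,-1,-1,-1,-1,-1,-1,-1]}}

```text
clock: 21.8
position: [516.9, 142.1, 69.1]
tool_rot: [[0.893, 0.45, -0.0], [0.45, -0.893, 0.0], [-0.0, -0.0, -1.0]]
contact_force: [-0.2, -0.7, -7.3]
gripper_width: 11.4
```

>>> {"name": "move_arm", "arguments": {"translation": [[0,0,0.01],[0,0,0],[0,0,0],[0,0,0],[0,0,0],[0,0,0],[0,0,0],[0,0,0],[0,0,0],[0,0,0]], "roll": [0,0,0,0,0,0,0,0,0,0], "grip": [-1,-1,-1,-1,-1,-1,-1,-1,-1,-1]}}

```text
clock: 22.8
position: [517.0, 142.1, 68.6]
tool_rot: [[0.893, 0.45, 0.0], [0.45, -0.893, 0.0], [0.0, -0.0, -1.0]]
contact_force: [0.1, -0.0, -5.3]
gripper_width: 11.6
```

>>> {"name": "move_arm", "arguments": {"translation": [[0,0,0.01],[0,0,0],[0,0,0],[0,0,0],[0,0,0],[0,0,0],[0,0,0],[0,0,0],[0,0,0],[0,0,0]], "roll": [0,0,0,0,0,0,0,0,0,0], "grip": [-1,-1,-1,-1,-1,-1,-1,-1,-1,-1]}}

```text
clock: 23.8
position: [517.3, 142.2, 68.5]
tool_rot: [[0.893, 0.45, 0.001], [0.45, -0.893, 0.0], [0.001, -0.0, -1.0]]
contact_force: [-2.8, -0.3, 5.1]
gripper_width: 11.3
```

>>> {"name": "move_arm", "arguments": {"translation": [[0,0,0.01],[0,0,0],[0,0,0],[0,0,0],[0,0,0],[0,0,0],[0,0,0],[0,0,0],[0,0,0],[0,0,0]], "roll": [0,0,0,0,0,0,0,0,0,0], "grip": [-1,-1,-1,-1,-1,-1,-1,-1,-1,-1]}}

```text
clock: 24.8
position: [517.4, 142.3, 68.5]
tool_rot: [[0.893, 0.45, 0.001], [0.45, -0.893, 0.001], [0.001, -0.0, -1.0]]
contact_force: [-3.3, 0.4, 8.9]
gripper_width: 11.8
```

It's seated: the force changed from -6 to +9 N. I'll ease the pressure, lower the squeeze, and open slowly.

>>> {"name": "move_arm", "arguments": {"translation": [[0,0,-0.01],[0,0,0],[0,0,0],[0,0,0],[0,0,0],[0,0,0],[0,0,0],[0,0,0],[0,0,0],[0,0,0]], "roll": [0,0,0,0,0,0,0,0,0,0], "grip": [-1,-1,-1,-0.66,-0.62,-0.58,-0.54,-0.5,-0.45,-0.4], "squeeze": 20}}

```text
clock: 25.8
position: [517.0, 142.1, 68.1]
tool_rot: [[0.893, 0.45, 0.0], [0.45, -0.893, 0.0], [0.0, -0.0, -1.0]]
contact_force: [0.3, 0.9, -0.1]
gripper_width: 25.9
```

```bash
python3 look.py 13
```

```text
[517.  142.1  68.1] yaw 0.467 w 25.9 F [ 0.3  0.9 -0.1] T [0.   0.03 0.04] q7 -1.35 t 25.8
crop0 260 85
red 143 [122.8 124.6] (array([529.8, 148. ]), array([13.8, 42.2]), 0.394)
```

View pics/s13.png

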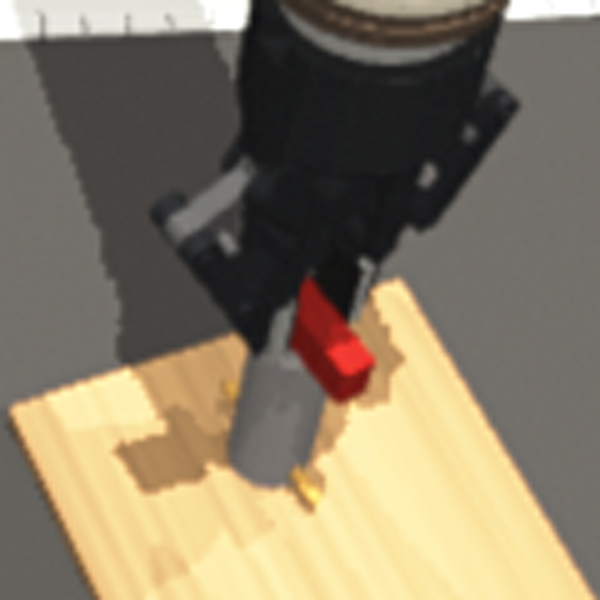

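Released: the mandrel stands with its bar top at z≈122 (15+107), foot at (275,465), and zero contact force. Opening wider and retreating straight up.

>>> {"name": "move_arm", "arguments": {"translation": [[0,0,0],[0,0,0],[0,0,0],[0,0,0],[0,0,-0.1],[0,0,-0.2],[0,0,-0.3],[0,0,-0.4],[0,0,-0.4],[0,0,-0.4]], "roll": [0,0,0,0,0,0,0,0,0,0], "grip": [-0.2,-0.1,0,0,0,0,0,0,0,0]}}

```text
clock: 26.85
position: [517.1, 142.1, 159.9]
tool_rot: [[0.893, 0.45, 0.001], [0.45, -0.893, 0.0], [0.001, 0.0, -1.0]]
contact_force: [0.7, 0.4, -0.4]
gripper_width: 42.4
```

>>> {"name": "move_arm", "arguments": {"translation": [[0,0,-0.4],[0,0,-0.4],[-0.3,0,-0.4],[-0.4,0.4,-0.2],[-0.4,0.6,0],[-0.4,0.6,0],[-0.3,0.6,0],[0,0.4,0],[0,0,0],[0,0,0]], "roll": [0,0,0,0,0,0,0,0,0,0], "grip": [0,0,0,0,0,0,0,0,0,0]}}

```text
clock: 27.85
position: [495.1, -14.3, 228.7]
tool_rot: [[0.893, 0.449, 0.001], [0.449, -0.893, 0.001], [0.001, -0.0, -1.0]]
contact_force: [-0.5, 0.3, -0.3]
gripper_width: 42.5
```

Run:
```python
from h import *
s=arm.observe(); print(s['clock'],s['position'],np.round(s['contact_force'],1))
ims=[]
for n in("scene","top"):
    im,d=read_camera(n); C=cloud(n,d); Z=C[...,2]
    r=red(im)&(d>0)&(np.hypot(C[...,0]-517,C[...,1]-142)<60); print(n,rect(C[r&(Z>116)]),np.median(C[r&(Z>116)][:,2]))
    sh=(d>0)&(np.hypot(C[...,0]-517,C[...,1]-142)<30)&(Z>97)&(Z<104); print('shaft top',C[sh].mean(0).round(1),sh.sum())
    j=(d>0)&(np.hypot(C[...,0]-640,C[...,1]-236)<40)&(Z>58)&(Z<75); print('jar',C[j].mean(0).round(1),rect(C[j]))
    c=(205,150) if n=="scene" else (150,140)
    ims.append(cv2.resize(im[c[1]-40:c[1]+130,c[0]:c[0]+200],(400,340),interpolation=cv2.INTER_CUBIC))
cv2.imwrite("pics/fin.png",np.hstack(ims))
```

```text
27.85 [495.0938843  -14.29580095 228.70721776] [-0.5  0.3 -0.3]
scene (array([519. , 140.9]), array([14.2, 68.2]), 0.479) 122.6904220030992
shaft top [522.9 131.7 101.4] 81
jar [641.8 234.9  65.3] (array([640.8, 235.7]), array([35.6, 35.9]), 0.25)
top (array([515.8, 141.5]), array([12.4, 67.5]), 0.478) 121.67179113141474
shaft top [516.2 141.3 100.7] 73
jar [637.7 236.3  65. ] (array([638.1, 236.5]), array([34.8, 34.9]), 0.133)
```

View pics/fin.png

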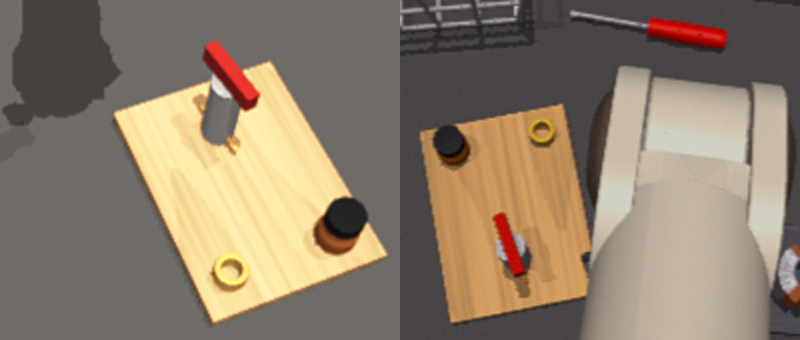

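Both views show the mandrel upright on the board, left view (222,110), right view (510,245). The jar and bush haven't moved and the robot is clear, so I'm handing in.

```bash
python3 -c "
from bench import job; print(job.job_done())"
```

```text
the job is handed in; nothing more can be done
None
```

The mandrel is out of the socket and standing upright on the empty half of the board, and I've handed the job in at about 28 s of the 54 s allowed. It came free with a counter-clockwise, clockwise, counter-clockwise twist of about 0.45 rad each way, lifting about 17 mm past each tooth. I then lowered it until it touched the board, eased the pressure and opened the gripper slowly.

**Last checks:**
- **Mandrel:** the bar top is at z ≈ 122 mm in both cameras (15 mm board plus 107 mm mandrel), centred at about (517, 141).
- **Jar and bush:** the jar is within 1 mm of where it was in both views. The bush looks unmoved, but I only checked it by eye.
- **Robot:** it is well clear, with no contact force. The highest force I read was about 9 N, when the mandrel was set down; readings come only at the end of each call.

**What failed or disagreed:**
- **First grasp:** it missed, and the jaws shut above the bar without touching it. The depth image showed the fingertips about 38 mm higher than the reported TCP. I corrected the height by camera and the second grasp held.
- **Gripper width:** it read 11–12 mm on the 14 mm bar throughout.
- **Cameras:** the two views differ by 2–3 mm in x.

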